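Index the die turret of the bench setter

ROBOT

A 6-joint arm with a two-finger parallel gripper is mounted at the origin on a cart in front of the work surface, level with it; the furniture and walls round the work are solid. World frame = base frame: x ahead of the robot, y to its left, z up, the work surface at z = 0. Lengths are in mm, angles in rad, forces in N, time in s.
With the tool pointing down it reaches from about 275 to 825 mm from the base axis. Payload 4.9 kg.
Tool frame: the origin (TCP) lies at the very end of the fingers, on their centre line; the grasp point (between the pads) lies 19 mm behind it; z points along the fingers, y is the line along which they close (so a half turn about z gives the same grasp; the last joint's range is limited). The gripper opens to 85 mm and grips with 20 to 120 N. Pads are 22 mm wide; open, the fingers measure 114 mm over their backs; the gripper's body (76 mm by 85 mm) begins 54 mm behind the grasp point. The pads swing forward as they close: fully open they stand 13 mm farther back than shut.
Start: joints at [0.994, 0.326, -0.193, 1.052, 0, 1.437], TCP at [235.656, 496.976, 231.281] pointing down, gripper open.
Joint ranges: [-2.65, 2.65], [-0.97, 1.79], [-1.3, 1.35], [-1.93, 2.1], [-1.47, 1.37], [-3.14, 3.14]. Speed limits (rad/s): [2.57, 2.57, 3.14, 3.14, 3.14, 3.14].

INTERFACE

Orientations are given as [roll, pitch, yaw] about the fixed x, y, z axes, in that order (R = Rz(yaw) Ry(pitch) Rx(roll)).
In Python, from bench import bot, solve_ik, imaging gives the robot as it stands. Calls block until the motion is done:
- bot.move_ptp(position, orientation): joint-space move of the TCP to a pose.
- bot.movel(position, rot=None, max_speed=150, threshold=None): straight line of the TCP; rot=None keeps the orientation; max_speed is the mean speed in mm/s. With threshold (N) it stops when the force on the tool has changed by that much, and returns True; else False.
- bot.move_j(angles): joint-space move.
- bot.grip(opening, effort=None): opening from 0.0 (shut) to 1.0 (fully open); effort is the grip in N (None keeps the last); returns when the fingers have stopped.
- bot.dwell(seconds).
- solve_ik(position, orientation): joint angles nearest the present ones, or None.
- bot.get_state(): the state.
- imaging.capture(name): name is "side" or "top"; returns the picture (420x560x3 uint8, blue, green, red); there is no depth.
- imaging.camera_model(name): a dict with "K" (3x3 intrinsics, pixels), "position" and "rotation" of the camera in the world. Camera axes: x right, y up, looking along -z (the intrinsics and any distortion apply to the point x, -y, -z); pixel columns grow to the right and rows downward; lengths in mm; the calibration is good to about 2 mm. A picture is of the moment at which its call begins. camera_model takes no time and is no camera call.
A pose or a line that the arm cannot do raises bot.IKError and nothing moves.
- bot.sign_off(): hands the job in; it is judged then, once.
The state is a dict: "t": time; "qpos": joint angles; "joint_velocities": joint speeds; "effort": joint torques, N m; "tcp_pos": TCP position; "orientation": TCP orientation; "contact_force": force on the tool from outside, world axes, zero at the start; "wrist_torque": the same for the moment, N m; "opening": opening from 0.0 (shut) to 1.0 (fully open); "gripper_force": force on a finger pad.
Only numpy, scipy, OpenCV 4.12 (cv2) and the standard library are available. Lean on these libraries where they do the work, as an engineer would, in place of code of your own. Each camera call takes 0.05 s, during which the arm holds its last target. There are 200 camera calls.

TASK

The snap-and-eyelet setter on the bench does not have its brass die at the anvil. Pull the turret back along its leaning spindle until it is clear of the yellow key, turn it so that the brass die faces the yellow mark and the anvil, and let it spring fully home over the key so that it is locked there; the key may stand a little to either side of the mark, so feel for it. Leave the tin, the spool and the brush beside it where they are.

Things in the scene. Friction and masses are not known exactly. Their poses are not given: they have to be found in the camera images.
- setter: Green setter fixed to the bench: foot plate 240 x 130 x 14 mm with a leaning column that carries the turret. Origin on the bench under the foot, z up, x away from the anvil. The spindle leans 35 degrees from vertical toward -x (anvil side); the underside of the turret, when home, meets it at x = 20 mm, z = 100 mm. The anvil (steel button on a green block) is at the -x end, 65 mm tall.
- turret_slide (a joint): How far the turret is pulled back along the spindle, m: 0 fully home (locked), about 0.006 riding on top of the key, 0.020 at the stop. A spring pushes it home with 6 N at 0, 12 N at 0.020; the turret weighs about 0.35 kg. Let go, it springs down onto the key, or home where a notch is over the key. It starts in a wrong notch or on the key.
- turret (a joint): Turn of the turret about the spindle, rad, counter-clockwise seen from its grip. At 0, and at any whole turn, the brass die points exactly at the mark (the key may be up to 0.11 rad to either side of that). It turns either way when clear of the key; slight friction (0.05 Nm) keeps it where it is left. It starts between 1.9 and 4.4.
- grip (a point): On the spindle axis, in the black grip bar on top of the turret; moves with it. z along the spindle, outward; x along the bar, away from the brass die; y across it. Bar 66 mm long (x), 18 mm thick (y); its top 18 mm above this point, with a brass line toward the brass die. The top of the steel disc (100 mm across, 12 mm thick) is 24 mm below this point.
- brass_die (a point): Tip of the brass-coloured die, one of three dies sticking out of the disc's rim 120 degrees apart (the others dark, with a grey and a black nose). 74 mm from the axis toward -x of the grip's frame, 32 mm below the grip point along z. Under the disc is a skirt 9 mm deep with a notch 11.6 mm wide under each die: any of the three lets the turret drop home.
- mark (a point): Where the tip of the brass die stands when the turret is home and points exactly at the mark: in front of the anvil, above the yellow arrow tab. The yellow key, 8 mm wide, round top 7 mm high, lies 30 to 47 mm from the axis under the skirt, up to 6 degrees to either side of the mark, not told which. A notch must be centred over the key within about 2 mm to drop home.
- polish_tin: Round red polish tin, 80 mm across, 23 mm tall, origin under its centre. Bystander.
- dark_spool: Spool of dark thread, 38 mm across, 58 mm tall, origin under its centre. Bystander.
- brush: Wooden shoe brush 155 x 51 x 44 mm, origin under its centre. Bystander.

How it is judged (in metres and radians):
On the way:
1. the turret is pulled back clear of the key (value of joint turret_slide above 0.0095 m), for 0.2 s.
At the end, for the whole second after the job is handed in: The turret is fully home on its spindle (within 2 mm), the tip of the brass die is within 16 mm of its place at the mark (so it is locked over the key by its own notch), and the turret is at rest (value of joint turret_slide below 0.002 m and distance between brass_die and mark below 0.016 m and velocity of joint turret between -0.05 and 0.05 rad/s); the robot touches nothing.
It fails at once if the polish tin is pushed more than 20 mm (distance of polish_tin from where it was at the start of the episode above 0.02 m).
It fails at once if the thread spool is pushed more than 20 mm (distance of dark_spool from where it was at the start of the episode above 0.02 m).
It fails at once if the shoe brush is pushed more than 20 mm (distance of brush from where it was at the start of the episode above 0.02 m).
It also fails if it takes over 64 s, if anything falls off the work surface, if the arm or the gripper's body presses on something with over 40 N, if the wrist force passes 120 N, or if a joint passes its speed limit or range.

## Working session

There is one attempt and no reset: what is moved stays moved. The work goes in short steps, each a Python script; the robot and the scene stay as the last script left them, time stands still between calls to the robot, and variables do not carry over. Pictures are saved under pics/ and viewed, at most 10 in all, crops included, and the job is handed in when it is done.

```bash
mkdir -p pics; ls
python3 - <<'E'
from bench import bot, imaging
import cv2
for n in ("side","top"):
    cv2.imwrite(f"pics/{n}0.png",imaging.capture(n)); m=imaging.camera_model(n); print(n,m)
print(bot.get_state())
E
```

```text
pics
side {'K': array([[496.3537246 ,   0.        , 274.11525214],
       [  0.        , 496.3537246 , 207.87559706],
       [  0.        ,   0.        ,   1.        ]]), 'position': array([ 437.438931  , -770.78646973,  464.43517127]), 'rotation': array([ 1.13520252,  0.00803791, -0.20084624])}
top {'K': array([[473.76238621,   0.        , 273.55936101],
       [  0.        , 473.76238621, 208.73243972],
       [  0.        ,   0.        ,   1.        ]]), 'position': array([ 473.38550495,   10.45411432, 1075.04576154]), 'rotation': array([ 0.15664329, -0.00539563, -1.55142831])}
{'t': 0.1, 'qpos': array([ 9.93828419e-01,  3.26877730e-01, -1.93497141e-01,  1.05202301e+00,
       -7.14714227e-06,  1.43663740e+00]), 'joint_velocities': array([ 0.00133387, -0.00206954,  0.0041198 , -0.00178357,  0.00011535,
        0.00070914]), 'effort': array([ 9.26667853e-04, -4.44239724e+01,  2.63038284e+01,  7.85343029e-03,
       -1.41977339e-04, -7.69417511e-06]), 'tcp_pos': array([235.33828159, 496.5114813 , 230.57078399]), 'orientation': array([-3.14000454e+00, -2.07135786e-04,  2.69878352e+00]), 'contact_force': array([-0.02072842,  0.51337123,  0.79087019]), 'wrist_torque': array([ 0.00801837, -0.02590965, -0.01643464]), 'gripper_force': 0.0, 'opening': 0.9972824118496119}
```

View pics/side0.png

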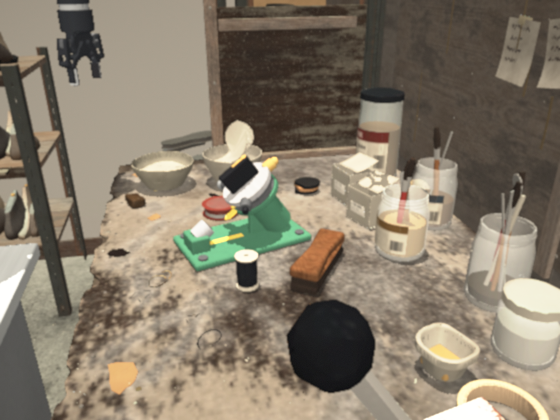

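View pics/top0.png

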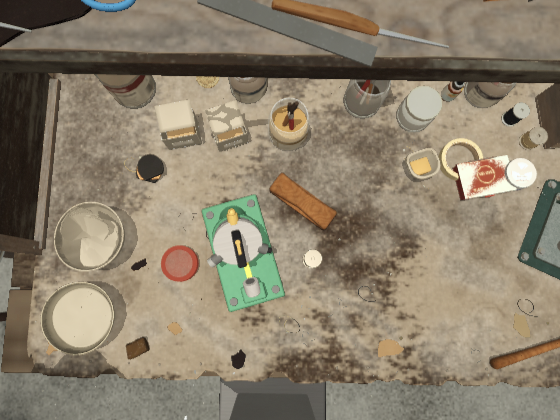

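The top view shows the setter foot with corners near (202,210), (258,193), (284,295) and (230,312), and the anvil at (251,288). The brass die is at (232,213), pointing away from the anvil. The tin is at (180,263), the spool at (313,259) and the brush at (303,200). In the side view the grip is at about (240,175).

```bash
cat > h.py <<'E'
import numpy as np, cv2
from scipy.spatial.transform import Rotation as Ro
from bench import bot, imaging, solve_ik
def cam(n):
    m=imaging.camera_model(n); return m['K'],np.array(m['position']),Ro.from_euler('xyz',m['rotation']).as_matrix()
def ray(n,u,v):
    K,p,R=cam(n); d=np.linalg.solve(K,[u,v,1.]); return p,R@(d*[1,-1,-1])
def onz(n,u,v,z):
    p,d=ray(n,u,v); return p+d*(z-p[2])/d[2]
def proj(n,X):
    K,p,R=cam(n); c=(R.T@(np.asarray(X,float)-p))*[1,-1,-1]; q=K@c; return q[:2]/q[2]
def tri(a,b):
    p,d=ray('side',*a); q,e=ray('top',*b)
    s=np.linalg.lstsq(np.c_[d,-e],q-p,rcond=None)[0]; A=p+s[0]*d;B=q+s[1]*e
    return (A+B)/2,np.linalg.norm(A-B)
E
python3 - <<'E'
from h import *
print(proj('side',bot.get_state()['tcp_pos']))
t=cv2.imread('pics/top0.png'); s=cv2.imread('pics/side0.png')
hsv=cv2.cvtColor(t,cv2.COLOR_BGR2HSV)
g=cv2.inRange(hsv,(60,110,50),(90,255,255)); g[:, :190]=0; g[:,300:]=0
c=max(cv2.findContours(g,0,2)[0],key=cv2.contourArea)[:,0]
P=np.array([onz('top',u,v,14)[:2] for u,v in c],np.float32)
r=cv2.minAreaRect(P); print(r, cv2.boxPoints(r))
for nm,im,(x0,y0,x1,y1) in (('t',t,(195,185,295,315)),('s',s,(165,140,325,275))):
    k=4.6 if nm=='t' else 4.4
    cv2.imwrite(f'pics/c{nm}.png',cv2.resize(im[y0:y1,x0:x1],None,fx=k,fy=k,interpolation=cv2.INTER_CUBIC))
E
```

```text
[86.77211232 86.1695967 ]Traceback (most recent call last):
  File "<stdin>", line 6, in <module>
ValueError: max() iterable argument is empty
```

Run:
```python
from h import *
t=cv2.imread('pics/top0.png'); s=cv2.imread('pics/side0.png')
hsv=cv2.cvtColor(t,cv2.COLOR_BGR2HSV); print(hsv[280,225],hsv[225,212],hsv[240,275],hsv[200,245])
g=cv2.inRange(hsv,(55,70,40),(95,255,255)); g[:, :190]=0; g[:,300:]=0;g[:180]=0;g[330:]=0
print(g.sum()/255)
c=max(cv2.findContours(g,0,2)[0],key=cv2.contourArea)[:,0]
P=np.array([onz('top',u,v,14)[:2] for u,v in c],np.float32)
r=cv2.minAreaRect(P); print(r, cv2.boxPoints(r))
for nm,im,(x0,y0,x1,y1) in (('t',t,(195,185,295,315)),('s',s,(165,140,325,275))):
    k=4.6 if nm=='t' else 4.4
    cv2.imwrite(f'pics/c{nm}.png',cv2.resize(im[y0:y1,x0:x1],None,fx=k,fy=k,interpolation=cv2.INTER_CUBIC))
```

```text
[ 68  84 197] [ 68  84 189] [ 19  49 178] [ 67  84 188]
3328.0
((481.72979736328125, 56.95439910888672), (109.47331237792969, 127.90631866455078), 17.264501571655273) [[410.4791   101.78121 ]
 [448.43954  -20.362265]
 [552.98047   12.127586]
 [515.02     134.27106 ]]
```

View pics/ct.png

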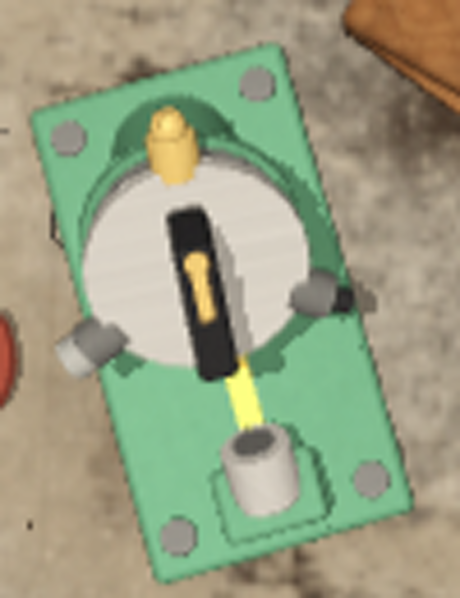

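View pics/cs.png

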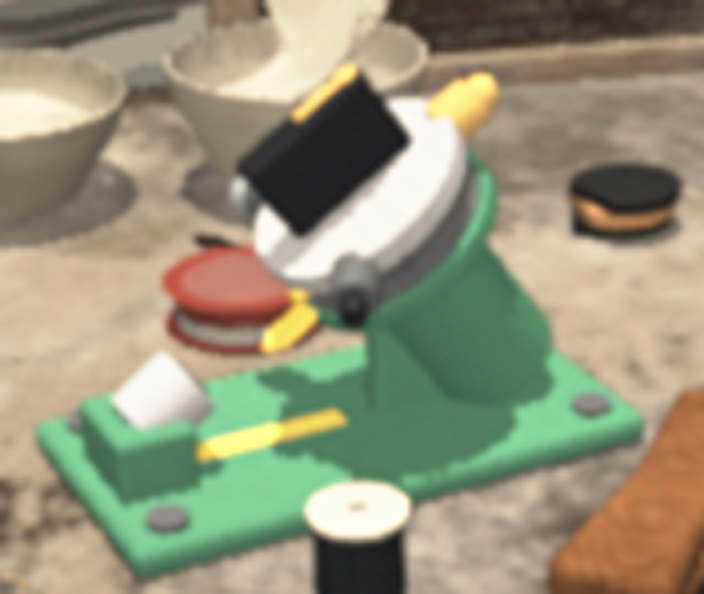

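The crops show the foot corners at top crop (32,115), (278,43), (412,508) and (160,583). The bar-top centre, where the brass line ends, is at top crop (207,319) and side crop (298,118). The brass die tip is at top crop (168,112) and side crop (492,82).

```bash
cat >> h.py <<'E'
def T(x,y): return (195+x/4.6-.4,185+y/4.6-.4)
def S(x,y): return (165+x/4.4-.4,140+y/4.4-.4)
E
python3 - <<'E'
from h import *
C=[onz('top',*T(*p),14)[:2] for p in ((32,115),(278,43),(412,508),(160,583))]
C=np.array(C); print(C); r=cv2.minAreaRect(C.astype(np.float32)); print(r)
o=C.mean(0); d=(C[0]+C[1]-C[2]-C[3]); ps=np.arctan2(d[1],d[0]); print('o',o,'psi',ps)
R=Ro.from_euler('z',ps).as_matrix(); O=np.r_[o,0]
sp=np.array([-np.sin(np.radians(35)),0,np.cos(np.radians(35))])
a=R@sp; g0=O+R@(np.array([20,0,100])+36*sp); print('axis',a,'grip0',g0)
for nm,A,B in (('bartop',S(298,118),T(207,319)),('barend',S(356,68),T(196,257)),('die',S(492,82),T(168,112))):
    X,e=tri(A,B); q=R.T@(X-O); w=R.T@(X-g0)
    print(nm,X.round(1),round(e,1),'setter',q.round(1),'rel grip: up',(w@sp).round(1),'x',(w@[np.cos(np.radians(35)),0,np.sin(np.radians(35))]).round(1),'y',w[1].round(1))
ex=np.array([np.cos(np.radians(35)),0,np.sin(np.radians(35))]) # setter frame
for th in (2.8,2.9,3.0,3.14,3.3,3.4):
    out=[]
    x=np.cos(th)*ex+np.sin(th)*np.array([0,1,0])
    for sl in (0,6): out.append((proj('top',g0+R@(-74*x-(32-sl)*sp)),proj('side',g0+R@(-74*x-(32-sl)*sp))))
    print(th,np.round(out,1).tolist())
print('die px',T(168,112),S(492,82))
E
```

```text
[[635.75978943 170.98356588]
 [674.28536573  50.82981129]
 [448.96385432 -19.12789466]
 [411.49847491 100.35490839]]
((542.8478393554688, 75.73284912109375), (235.93092346191406, 126.17640686035156), 17.40949821472168)
o [542.6268711   75.76009772] psi 0.3030707393966545
axis [-0.54743542 -0.17118526  0.81915204] grip0 [542.00768656  75.56647622 129.48947359]
bartop [529.2  72.3 154.6] 0.7 setter [-13.9   0.7 154.6] rel grip: up 28.1 x 3.6 y 0.7
barend [554.   76.4 172.9] 1.5 setter [ 11.1  -2.8 172.9] rel grip: up 28.8 x 34.5 y -2.8
die [615.6  91.6 157.1] 1.4 setter [ 74.4  -6.7 157.1] rel grip: up -20.4 x 77.3 y -6.7
2.8 [[[240.3, 207.7], [281.8, 168.0]], [[240.7, 208.9], [280.2, 165.8]]]
2.9 [[[236.6, 207.7], [280.7, 166.1]], [[236.9, 209.0], [279.1, 163.9]]]
3.0 [[[232.9, 208.1], [279.4, 164.4]], [[233.2, 209.4], [277.8, 162.2]]]
3.14 [[[227.8, 209.2], [277.0, 162.5]], [[228.1, 210.5], [275.4, 160.4]]]
3.3 [[[222.2, 211.3], [273.6, 161.0]], [[222.4, 212.5], [272.0, 158.9]]]
3.4 [[[218.9, 212.9], [271.2, 160.5]], [[219.1, 214.2], [269.6, 158.4]]]
die px (231.12173913043478, 208.94782608695652) (276.41818181818184, 158.23636363636362)
```

```bash
cat >> h.py <<'E'
PS=0.30307; s35,c35=np.sin(np.radians(35)),np.cos(np.radians(35))
RS=Ro.from_euler('z',PS).as_matrix(); O=np.array([542.63,75.76,0])
SP=RS@[-s35,0,c35]; EX=RS@[c35,0,s35]; EY=RS@[0,1,0]
G0=O+RS@[20,0,100]+36*SP+2*EX   # on axis; bar centre was about 10 mm above it at start
def ori(th,k):
    y=k*(-np.sin(th)*EX+np.cos(th)*EY); z=-SP
    return Ro.from_matrix(np.c_[np.cross(y,z),y,z]).as_euler('xyz')
def at(h): return G0+h*SP
E
python3 - <<'E'
from h import *
for k in (1,-1):
    for th in (-.15,0,.5,1,1.5,2,2.5,3.05,3.5,4,4.5,5,5.5,6.28,6.43):
        q=solve_ik(at(-3),ori(th,k)); print(k,th,None if q is None else np.round(q,2))
print([None if (q:=solve_ik(at(70),ori(3.05,k))) is None else np.round(q,2) for k in (1,-1)])
E
```

```text
1 -0.15 [-0.13  0.16 -0.99 -0.14  0.24 -0.21]
1 0 [-0.13  0.16 -0.99 -0.14  0.24 -0.36]
1 0.5 [-0.13  0.16 -0.99 -0.14  0.24 -0.86]
1 1 [-0.13  0.16 -0.99 -0.14  0.24 -1.36]
1 1.5 [-0.13  0.16 -0.99 -0.14  0.24 -1.86]
1 2 [-0.13  0.16 -0.99 -0.14  0.24 -2.36]
1 2.5 [-0.13  0.16 -0.99 -0.14  0.24 -2.86]
1 3.05 [-0.13  0.16 -0.99 -0.14  0.24  2.87]
1 3.5 [-0.13  0.16 -0.99 -0.14  0.24  2.42]
1 4 [-0.13  0.16 -0.99 -0.14  0.24  1.92]
1 4.5 [-0.13  0.16 -0.99 -0.14  0.24  1.42]
1 5 [-0.13  0.16 -0.99 -0.14  0.24  0.92]
1 5.5 [-0.13  0.16 -0.99 -0.14  0.24  0.42]
1 6.28 [-0.13  0.16 -0.99 -0.14  0.24 -0.36]
1 6.43 [-0.13  0.16 -0.99 -0.14  0.24 -0.51]
-1 -0.15 [-0.13  0.16 -0.99 -0.14  0.24  2.93]
-1 0 [-0.13  0.16 -0.99 -0.14  0.24  2.78]
-1 0.5 [-0.13  0.16 -0.99 -0.14  0.24  2.28]
-1 1 [-0.13  0.16 -0.99 -0.14  0.24  1.78]
-1 1.5 [-0.13  0.16 -0.99 -0.14  0.24  1.28]
-1 2 [-0.13  0.16 -0.99 -0.14  0.24  0.78]
-1 2.5 [-0.13  0.16 -0.99 -0.14  0.24  0.28]
-1 3.05 [-0.13  0.16 -0.99 -0.14  0.24 -0.27]
-1 3.5 [-0.13  0.16 -0.99 -0.14  0.24 -0.72]
-1 4 [-0.13  0.16 -0.99 -0.14  0.24 -1.22]
-1 4.5 [-0.13  0.16 -0.99 -0.14  0.24 -1.72]
-1 5 [-0.13  0.16 -0.99 -0.14  0.24 -2.22]
-1 5.5 [-0.13  0.16 -0.99 -0.14  0.24 -2.72]
-1 6.28 [-0.13  0.16 -0.99 -0.14  0.24  2.78]
-1 6.43 [-0.13  0.16 -0.99 -0.14  0.24  2.63]
[array([-0.18, -0.05, -0.98,  0.08,  0.27,  2.82]), array([-0.18, -0.05, -0.98,  0.08,  0.27, -0.32])]
```

Run:
```python
from h import *
bot.grip(1.0,80)
bot.move_ptp(at(75),ori(3.05,1))
print(bot.get_state()['t'],bot.get_state()['contact_force'])
print(bot.movel(at(-3),max_speed=60,threshold=8))
s=bot.get_state(); print(s['t'],((s['tcp_pos']-G0)@np.c_[EX,EY,SP]).round(1),s['contact_force']); 
for n in ('side','top'):
    im=imaging.capture(n); x0,y0=(165,100) if n=='side' else (170,150)
    cv2.imwrite(f'pics/g{n}.png',cv2.resize(im[y0:y0+170,x0:x0+160],None,fx=3,fy=3))
a,b=cv2.imread('pics/gside.png'),cv2.imread('pics/gtop.png'); cv2.imwrite('pics/g.png',np.hstack([a[:,:400],b[:,:400]]))
```

```text
2.1583 [-0.16200316  0.68734552  0.34779953]
False
3.6083 [ 0.3 -0.1 -2.8] [-0.2046689  -0.3148322  -0.41582731]
```

View pics/g.png

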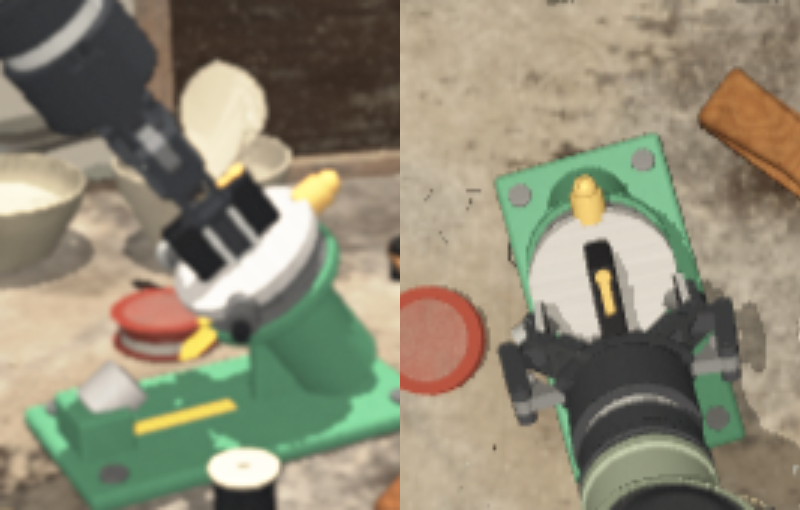

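The open fingers straddle the black bar, seen at side panel (220,225) and top panel (605,290), square to it and clear of the disc. Next I grip and pull back.

```bash
cat >> h.py <<'E'
B=np.c_[EX,EY,SP]
def show(m=''):
    s=bot.get_state(); print(m,round(s['t'],2),'pos',((s['tcp_pos']-G0)@B).round(1),'F',(s['contact_force']@B).round(1),'M',(np.array(s['wrist_torque'])@B).round(2),'op',round(s['opening'],3),'q6',round(s['qpos'][5],3)); return s
E
python3 - <<'E'
from h import *
bot.grip(0.0,80); show('grip')
for h in (-1,1,3,5,7):
    bot.movel(at(h),max_speed=20); show(h)
bot.dwell(.3)
E
```

```text
grip 4.33 pos [ 0.2  1.1 -2.8] F [0.5 4.2 5.2] M [0.67 0.48 0.11] op 0.199 q6 2.871
-1 4.58 pos [-0.   1.1 -1.3] F [ 0.2  2.8 -9.6] M [0.64 0.04 0.01] op 0.199 q6 2.87
1 4.83 pos [-0.1  1.1  0.6] F [  0.4   3.2 -11. ] M [ 0.59 -0.05 -0.03] op 0.202 q6 2.869
3 5.08 pos [-0.   1.1  2.6] F [  1.2   3.8 -11.1] M [ 0.65 -0.02 -0.02] op 0.197 q6 2.868
5 5.33 pos [-0.1  1.1  4.6] F [  1.7   3.9 -12.4] M [ 0.58 -0.04 -0.02] op 0.2 q6 2.866
7 5.58 pos [-0.   1.2  6.5] F [  1.9   3.2 -13. ] M [ 0.59 -0.05 -0.02] op 0.196 q6 2.865
```

```bash
sed -i 's/+2\*EX .*/+2*EX+1.3*RS@[0,1,0]/' h.py
python3 - <<'E'
from h import *
bot.movel(at(7),max_speed=20); show()
for th in (3.5,4.2,4.9,5.6,2*np.pi):
    q=solve_ik(at(7),ori(th,1)); bot.move_j(q); show(th)
E
```

```text
6.13 pos [-0.   0.   6.5] F [  1.2   0.2 -13.9] M [-0.01  0.03 -0.01] op 0.196 q6 2.868
3.5 6.64 pos [ 0.3 -0.9  6.5] F [  0.6  -1.5 -13.8] M [-0.42  0.02  0.  ] op 0.203 q6 2.418
4.2 7.35 pos [ 1.4 -1.8  6.7] F [  1.4  -4.3 -13. ] M [-0.68 -0.18  0.06] op 0.195 q6 1.718
4.9 8.06 pos [ 2.9 -1.8  6.8] F [  4.3  -4.  -12.9] M [-0.44 -0.45  0.02] op 0.199 q6 1.018
5.6 8.77 pos [ 3.9 -0.9  6.8] F [  6.4  -0.9 -13.9] M [ 0.19 -0.76  0.02] op 0.196 q6 0.318
6.283185307179586 9.46 pos [4.1 0.4 6.8] F [  6.8   4.4 -12.3] M [ 0.87 -0.89  0.02] op 0.197 q6 -0.365
```

Run:
```python
from h import *
D=5*EX+1*EY
bot.movel(at(7)+D,max_speed=20); show()
for n in ('side','top'):
    im=imaging.capture(n); x0,y0=(165,100) if n=='side' else (170,180)
    cv2.imwrite(f'pics/r{n}.png',cv2.resize(im[y0:y0+150,x0:x0+150],None,fx=2.6,fy=2.6))
cv2.imwrite('pics/r.png',np.hstack([cv2.imread('pics/rside.png'),cv2.imread('pics/rtop.png')]))
for h in (2,0,-1,-2,-3,-4):
    r=bot.movel(at(h)+D,max_speed=15); s=show(h)
    if (s['contact_force']@SP)>2: break
```

```text
9.87 pos [4.5 0.6 6.5] F [  0.9  -2.3 -12.6] M [-0.15  0.57  0.09] op 0.197 q6 -0.359
2 10.45 pos [4.6 0.6 1.4] F [  1.2  -0.9 -12.1] M [-0.17  0.61  0.03] op 0.198 q6 -0.356
0 10.73 pos [ 4.5  0.6 -0.5] F [  1.3  -0.6 -10.7] M [-0.08  0.62  0.04] op 0.2 q6 -0.355
-1 10.98 pos [ 4.6  0.6 -1.5] F [  0.8  -1.2 -10.9] M [-0.07  0.63  0.03] op 0.195 q6 -0.355
-2 11.23 pos [ 4.6  0.6 -2.4] F [ 0.1 -0.7 -9.6] M [-0.09  0.68  0.03] op 0.199 q6 -0.354
-3 11.48 pos [ 4.6  0.6 -3.2] F [ 0.1 -1.4 -6.8] M [-0.29  0.9  -0.03] op 0.195 q6 -0.353
-4 11.73 pos [ 4.8  0.7 -3.9] F [-1.3 -1.9  0.3] M [-0.36  1.16 -0.23] op 0.196 q6 -0.353
```

View pics/r.png

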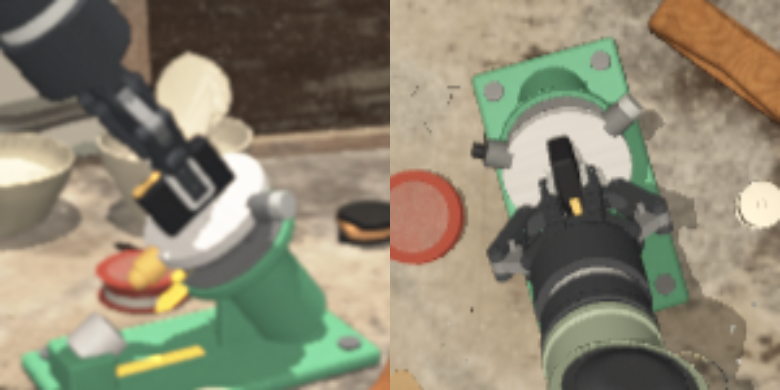

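The turret is turned: the brass die is at the anvil side, side panel (150,262). It now rests on the key edge at h≈-3.5, and the moment of -0.23 Nm pushes it clockwise, so the key seems to be on the negative side. I'll step that way and feel for the drop.

Run:
```python
from h import *
D=5*EX+1*EY
done=False
for th in (-.05,-.09,-.12,.05,.09,.12):
    bot.movel(at(-1)+D,max_speed=20); bot.movel(at(-1)+D,rot=ori(th,1),max_speed=20)
    for h in (-3,-4.2,-5.5,-7,-8.3):
        bot.movel(at(h)+D,max_speed=15); s=show((th,h))
        if (s['contact_force']@SP)>2: break
    if (s['tcp_pos']-G0)@SP < -6.5: done=True; break
print(done)
```

```text
(-0.05, -3) 12.57 pos [ 4.6  0.6 -3.3] F [ -1.2  -3.6 -11.1] M [-0.61  0.88 -0.04] op 0.198 q6 -0.304
(-0.05, -4.2) 12.82 pos [ 4.6  0.6 -4.5] F [ -0.4  -3.3 -10.1] M [-0.61  0.88 -0.02] op 0.198 q6 -0.303
(-0.05, -5.5) 13.07 pos [ 4.6  0.6 -5.8] F [-1.2 -3.3 -9.9] M [-0.6   0.89 -0.04] op 0.198 q6 -0.302
(-0.05, -7) 13.32 pos [ 4.6  0.6 -7.3] F [-0.6 -3.  -9.8] M [-0.59  1.   -0.04] op 0.198 q6 -0.302
(-0.05, -8.3) 13.57 pos [ 4.6  0.6 -8.5] F [-1.4 -3.1 -8.6] M [-0.64  0.92 -0.07] op 0.202 q6 -0.301
True
```

Run:
```python
from h import *
D=5*EX+1*EY
for h in (-9,-9.7,-10.4):
    bot.movel(at(h)+D,max_speed=15); s=show(h)
    if (s['contact_force']@SP)>-3: break
bot.grip(1.0); show('open')
bot.movel(at(75)+D,max_speed=80)
bot.move_j([.6]+list(bot.get_state()['qpos'][1:])); bot.dwell(.5); show('away')
from bench import imaging
for n in ('side','top'):
    im=imaging.capture(n); x0,y0=(165,140) if n=='side' else (180,185)
    cv2.imwrite(f'pics/f{n}.png',cv2.resize(im[y0:y0+135,x0:x0+130],None,fx=3,fy=3,interpolation=cv2.INTER_CUBIC))
cv2.imwrite('pics/f.png',np.hstack([cv2.imread('pics/fside.png'),cv2.imread('pics/ftop.png')]))
```

```text
-9 13.82 pos [ 4.7  0.6 -8.7] F [-1.4 -4.5  2.9] M [-0.7   1.27 -0.05] op 0.198 q6 -0.3
open 14.48 pos [ 5.   1.1 -9. ] F [ 0.5 -0.4 -1.1] M [-0.    0.48  0.04] op 1.003 q6 -0.3
away 17.59 pos [-62.6 377.5 122. ] F [-0.5  0.7  0.2] M [-0.32  0.43  0.24] op 1.003 q6 -0.351
```

View pics/f.png

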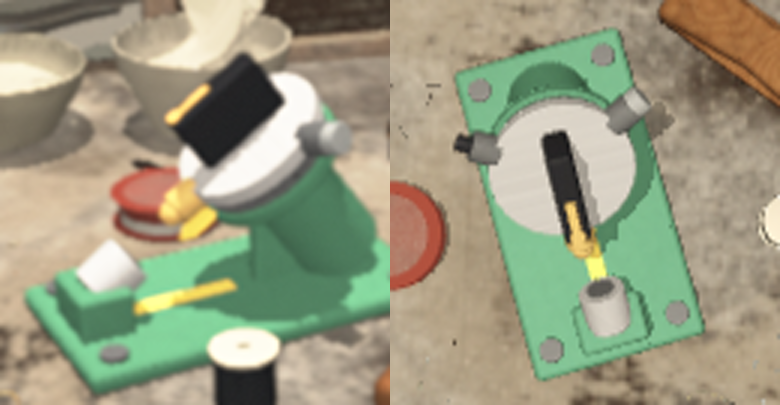

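The brass die is at the anvil side, top panel (583,245) and side panel (180,205). The disc sits flush over its column, about 6 mm lower than when it rode the key, and nothing else has moved.

```bash
python3 -c "
from bench import bot
print(bot.sign_off())"
```

```text
the job is handed in; nothing more can be done
None
```

The turret is home over the key with the brass die at the mark, the bystanders look unmoved, and the job is handed in at about 18 s; no verdict was returned.

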